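Set the baking-day wheel to the green day

ROBOT

A 6-joint arm with a two-finger parallel gripper is mounted at the origin on the work surface. World frame = base frame: x ahead of the robot, y to its left, z up, the work surface at z = 0. Lengths are in m, angles in rad, forces in N, time in s.
With the tool pointing down it reaches from about 0.375 to 0.975 m from the base axis. Payload 3.8 kg.
Tool frame: the origin (TCP) lies midway between the tips of the shut fingers; the grasp point (between the pads) lies behind it (manip.pinch_z is the z of the grasp point in the tool frame, in m); z points along the fingers, y is the direction in which the jaws open and shut (so a half turn about z gives the same grasp; the last joint's range is limited). The gripper opens to 85 mm and grips with 20 to 120 N. Pads are 22 mm wide; open, the fingers measure 114 mm over their backs; the gripper's body (76 mm by 85 mm) begins 54 mm behind the grasp point. The pads swing forward as they close: fully open they stand 13 mm farther back than shut.
Start: joints at [-1.305, 0.264, 1.604, -0, 1.274, -0.037], TCP at [0.201, -0.644, 0.231] pointing down, gripper open.
Joint ranges: [-2.63, 2.63], [-0.94, 2.18], [0.31, 2.57], [-1.31, 4.45], [0, 2.66], [-2.55, 2.55]. Speed limits (rad/s): [2.57, 2.57, 3.14, 3.14, 3.14, 3.14].

INTERFACE

Orientations are given as a unit quaternion [x, y, z, w].
In Python, from plant import sensors, viewer, order, manip gives the robot as it stands.
- The arm moves only by the tool drive_tool, never from a script. Its argument "moves" is a list of rows, each a list of 6 numbers: the shift along the tool's x, y, z in cm, then the turn, a rotation vector about the tool's x, y, z in rad. In form: [[tx, ty, tz, rx, ry, rz], ...]. A call has exactly 8 rows; each row is the pose to reach, as a shift and turn from the pose commanded when the call began, along the tool's axes at that moment; what a row does not reach only later rows make up. A row lasts 1/12 s, in which the tool goes at most 41.7 mm and 7.16 degrees, less where a joint would pass 70% of its speed; a pose out of reach is approached as far as the arm can. A call with a gripper value outside its range is refused whole. "gripper" is the opening, from 0 (shut) to 1 (fully open), set as the call begins (left out, the last holds). The fingers move at their own pace and stop on an object; "grip_force" is the grip in N (left out, the last holds). Time passes only in rows, so rows that repeat a pose let the fingers close, or fill a call up. It gives the time, the measured TCP pose, the force and the opening at its end, in the units of the state.
- sensors.get_obs(): the state, without advancing time (a new reading comes with each control period).
- viewer.snapshot(name): name is "side" or "top" or "wrist"; returns (picture, depth): 420x560x3 uint8, red, green, blue; 420x560 float32, m along the optical axis (not along the pixel's ray), 0 where there is no reading.
- viewer.camera_params(name): a dict with "mtx" (3x3 intrinsics, pixels), "cam_to_world" (4x4, takes a point from camera to world coordinates). Camera axes: x right, y down, z forward; pixel columns grow to the right and rows downward; lengths in m; the calibration is good to about 2 mm. A picture is of the moment at which its call begins: read the wrist's pose just before it. camera_params takes no time and is no camera call; for the wrist camera it gives the pose at the moment of the call.
- order.close_job(): hands the job in, once; it reports no verdict.
The state is a dict: "time_s": time; "joint_positions": joint angles; "qvel": joint speeds; "joint_efforts": joint torques, N m; "ee_pos": TCP position; "ee_rot": TCP orientation; "wrist_force": force on the tool from outside, world axes, zero at the start; "ft_torque": the same for the moment, N m; "opening": finger opening in m.
Only numpy, scipy, OpenCV 4.12 (cv2) and the standard library are available. Lean on these libraries where they do the work, as an engineer would, in place of code of your own. Each camera call takes 0.05 s, during which the arm holds its last target.

TASK

The baking-day wheel on the bread counter is still on an earlier day: flick its coloured teeth with a fingertip, turning it clockwise as seen from above, until it clicks home with red, the day before, under the black pointer; let it settle there, then flick it one last click so that the green tooth rests under the pointer, and do not go past green. Work gently, without shoving or lifting its stand, leave everything else on the counter where it is, and finish clear of it.

Things in the scene. Friction and masses are not known exactly. Their poses are not given: they have to be found in the camera images.
- stand: Loose stand of the wheel, about 0.95 kg, on rubber feet: brown wooden plate 155 x 130 mm, top 22 mm above the counter, only resting there. Origin on the counter under the wheel's axis (plate x -65 to +90, y -65 to +65 mm); +x points from the axis to the steel pointer post, +z up. The -x side roughly faces the robot and is open: nothing stands there.
- day_wheel (a joint): Flat grey wheel, vertical axis. Angle in rad, grows CLOCKWISE seen from above; one click is 2*pi/7 = 0.898. Value k*0.898 puts tooth k under the pointer: 0 white, 1 blue, 2 yellow, 3 red, 4 green (3.590), 5 orange, 6 black; tooth k stands at angle k*0.898 - value counter-clockwise from the stand's +x. Stops just outside 0 and 5.386. Starts between white and yellow.
- axis (a point): Point on the wheel's axis at mid-height of the teeth, 42 mm above the counter. Disc radius 36 mm, z 34 to 50 mm; seven evenly spaced radial teeth, each 10 mm wide, reach radius 60 mm, z 35 to 49 mm above the counter; a patch of the same colour lies on the disc inside each tooth. A sprung click holds each colour and pulls in from up to half a click; it does not coast.
- pointer (a point): Tip of the black pointer, 65 mm above the counter, 40 mm from the wheel's axis towards the post; the pointer is 4 mm thick and its steel post is 67 mm high, 26 mm wide, x 71 to 85 mm in the stand's frame.
- front (a point): Point on the stand's -x side, 60 mm from the wheel's axis, 42 mm above the counter. With the wheel on a click, two teeth stand 26 degrees either side of it. Pushing the one on the stand's -y side straight towards the stand's +y (about 1 to 2 N) until it is well past this point makes one click: the spring draws it on to 26 degrees beyond.
- green_tooth (a point): outer end of the green tooth, at radius 60 mm, mid-height (turns with the wheel)
- jam_jar: loose amber jam jar with a red cap, 62 mm wide, 85 mm high, origin under its base; leave alone
- butter_bowl: loose white bowl, 84 mm wide, 45 mm high, origin under its base; leave alone
- mug: loose blue mug, 76 mm wide without its handle, 85 mm high, origin under its base; leave alone
- spatula: loose spatula lying flat, origin under its middle; leave alone
- pepper_mill: loose dark wooden pepper mill, 40 mm wide, 95 mm high, origin under its base; leave alone
There are look-alikes about, which are no part of the job. What is shaped like the stand but pink is not meant.

How it is judged:
By the outcome, as a careful person would: the job done as asked, in the order asked, and still so for the second after the job is handed in, with the robot touching nothing.
It also fails if it takes over 54 s, if anything falls off the work surface, if the arm or the gripper's body presses on something with over 40 N, if the wrist force passes 120 N, or if a joint passes its speed limit or range.

## Working session

There is one attempt and no reset: what is moved stays moved. The work goes in short steps, Python scripts to look and compute and a tool call to move; the robot and the scene stay as the last step left them, time stands still between calls to the robot, and variables do not carry over. Pictures are saved under pics/ and viewed, and the job is handed in when it is done.

Besides the shell and the picture viewer there is one more tool, called after "Call:" by a JSON object that holds its "fn" and its "kwargs". drive_tool: Moves the arm, as the interface text tells. Its arguments: {"type":"object","properties":{"moves":{"type":"array","items":{"type":"array","items":{"type":"number"}}},"gripper":{"type":"number"},"grip_force":{"type":"number"}},"required":["moves"]}

```bash
ls; mkdir -p pics; python3 - <<'E'
from plant import sensors, viewer, order, manip
import cv2,numpy as np
o=sensors.get_obs();print(o['time_s'],o['ee_pos'],o['ee_rot'],o['opening'],manip.pinch_z)
for n in ['top','side']:
    p,d=viewer.snapshot(n);cv2.imwrite(f'pics/{n}0.png',p[:,:,::-1]);np.save(f'pics/{n}0d.npy',d)
    c=viewer.camera_params(n);print(n,c['mtx'],c['cam_to_world'])
E
```

```text
pics
0.0 [ 0.20108671 -0.64357188  0.22995483] [ 9.88561918e-01  1.50811408e-01 -1.24544470e-04 -1.11227622e-03] 0.08535330719436876 -0.0187
top [[384.79524556   0.         275.94080815]
 [  0.         384.79524556 205.37271951]
 [  0.           0.           1.        ]] [[ 0.01912649 -0.98292964  0.18298498  0.4537589 ]
 [-0.99981303 -0.01828294  0.00629602 -0.00343548]
 [-0.00284304 -0.18307118 -0.98309555  1.05519085]
 [ 0.          0.          0.          1.        ]]
side [[464.06614465   0.         280.47790396]
 [  0.         464.06614465 209.53463406]
 [  0.           0.           1.        ]] [[-6.86568150e-01 -3.66893558e-01  6.27704782e-01 -1.81521590e-01]
 [-7.27064982e-01  3.45472575e-01 -5.93317126e-01  7.62349877e-01]
 [ 8.29444188e-04 -8.63734807e-01 -5.03945924e-01  7.21334109e-01]
 [ 0.00000000e+00  0.00000000e+00  0.00000000e+00  1.00000000e+00]]
```

View pics/top0.png

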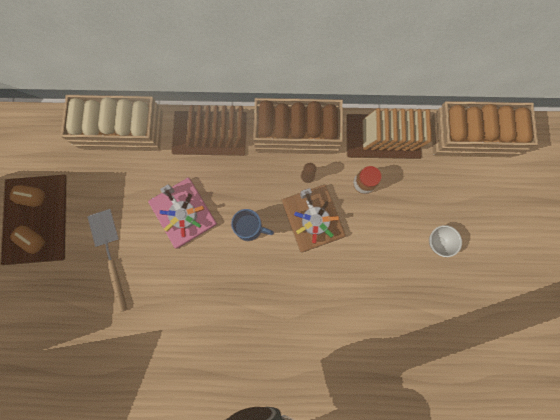

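View pics/side0.png

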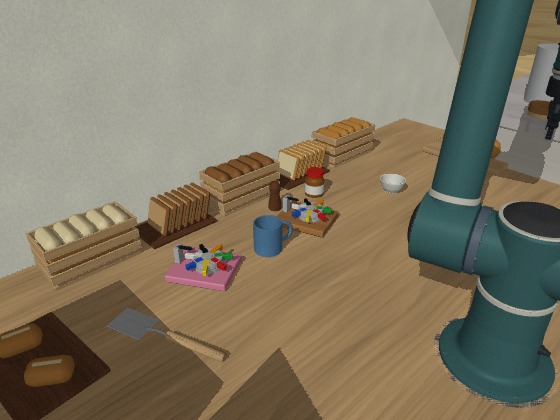

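The brown stand is at about (316,219) in the top view, with its post at about (308,196). The pink look-alike is at (182,213), and the mug is at (247,225), left of the brown stand. I'll enlarge the stand next.

```bash
cat > h.py <<'E'
import numpy as np,cv2
def ray(c,u,v,z):
    K=c['mtx'];T=c['cam_to_world']
    d=T[:3,:3]@np.linalg.inv(K)@np.array([u,v,1.]);o=T[:3,3]
    return o+d*(z-o[2])/d[2]
def proj(c,P):
    T=np.linalg.inv(c['cam_to_world']);p=T[:3,:3]@np.array(P)+T[:3,3];q=c['mtx']@p;return q[:2]/q[2]
E
python3 - <<'E'
from plant import viewer
from h import *
p=cv2.imread('pics/top0.png');cv2.imwrite('pics/topz.png',cv2.resize(p[170:270,265:375],None,fx=6,fy=6,interpolation=cv2.INTER_CUBIC)[:600,:660])
c=viewer.camera_params('top')
d=np.load('pics/top0d.npy')
# brown plate pixels by height 
vv,uu=np.mgrid[170:265,265:365];
K=c['mtx'];T=c['cam_to_world'];Z=d[170:265,265:365]
P=np.stack([(uu-K[0,2])/K[0,0]*Z,(vv-K[1,2])/K[1,1]*Z,Z],-1)@T[:3,:3].T+T[:3,3]
for a,b in [(.014,.03),(.044,.054),(.056,.075)]:
    m=(P[...,2]>a)&(P[...,2]<b);m[:, :]&=(uu>280)&(uu<350)&(vv>182)
    n,l,s,ce=cv2.connectedComponentsWithStats(m.astype('uint8'))
    for i in range(1,n):
        if s[i,4]>15:
            q=P[l==i];print(a,s[i],q.mean(0),cv2.minAreaRect((q[:,:2]*1000).astype('float32')), cv2.minEnclosingCircle((q[:,:2]*1000).astype('float32')))
E
```

```text
0.014 [ 45  15  28  32 464] [ 0.66524516 -0.12338898  0.02161632] ((656.99365234375, -121.27442169189453), (93.52046203613281, 56.59255599975586), 20.28721809387207) ((658.6939697265625, -126.70065307617188), 51.3753547668457)
0.014 [  17   23   63   59 1281] [ 0.59556921 -0.08449044  0.02168095] ((615.1480712890625, -97.39319610595703), (154.6093292236328, 129.9474639892578), 20.654293060302734) ((614.7805786132812, -97.26985168457031), 97.470458984375)
0.044 [ 29  30  44  43 774] [ 0.60176535 -0.1016994   0.04971825] ((601.0121459960938, -101.78070068359375), (114.38777160644531, 111.31107330322266), 87.71058654785156) ((603.6629028320312, -101.38188171386719), 59.25968933105469)
0.056 [ 36  18  11  18 100] [ 0.66667522 -0.07755844  0.06661687] ((662.3944091796875, -75.27616119384766), (44.99232864379883, 24.503602981567383), 4.841878414154053) ((662.8382568359375, -79.70716857910156), 23.033130645751953)
```

View pics/topz.png

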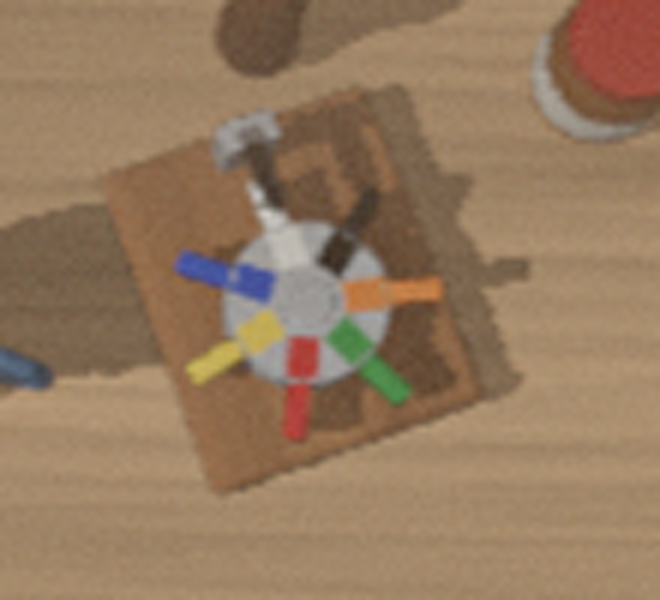

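The stand's yaw is about 20.65° and the axis is at about (0.6035, -0.1015). White looks to be under the pointer, so the wheel is at 0. I'll start towards the open side with the fingers shut.

Call:
{"fn": "drive_tool", "kwargs": {"moves": [[2.5, -2, 0.2, 0, 0, -0.1], [5.5, -4, 0.5, 0, 0, -0.2], [8.5, -6.3, 0.8, 0, 0, -0.3], [11.3, -8.5, 1, 0, 0, -0.4], [14, -10.7, 1.2, 0, 0, -0.5], [17, -12.9, 1.5, 0, 0, -0.6], [20, -15, 1.8, 0, 0, -0.7], [22.5, -17, 2, 0, 0, -0.8]], "gripper": 0}}

```text
time_s: 0.77
ee_pos: [0.3662, -0.4127, 0.2105]
ee_rot: [0.85, 0.526, 0.0, -0.001]
wrist_force: [0.1, -0.0, 0.1]
opening: 0.0001
```

```bash
cat >> h.py <<'E'
from scipy.spatial.transform import Rotation as R
A=np.array([.6035,-.1015]);YAW=np.radians(20.65)
ex=np.array([np.cos(YAW),np.sin(YAW)]);ey=np.array([-ex[1],ex[0]])
def st(p): q=np.array(p)[:2]-A; return np.array([q@ex,q@ey])*1000
def shift(o,sx,sy,z):
    P=np.append(A+ex*sx/1000+ey*sy/1000,z/1000)
    r=R.from_quat(o['ee_rot']); t=r.inv().apply(P-o['ee_pos'])*100
    G=R.from_matrix(np.array([[ey[0],ex[0],0],[ey[1],ex[1],0],[0,0,-1]]))
    return np.round(t,2),np.round((r.inv()*G).as_rotvec(),3)
E
python3 - <<'E'
from plant import sensors,viewer
from h import *
o=sensors.get_obs();print(o['time_s'],o['ee_pos'],o['opening'],shift(o,-95,-48,120))
# tooth tip angles from topz (px -> full px)
c=viewer.camera_params('top')
for n,u,v in [('white',252,190),('blue',182,264),('yellow',193,376),('red',295,435),('green',405,398),('orange',440,289),('black',373,193),('hub',308,300)]:
    s=st(ray(c,265+(u-2.5)/6,170+(v-2.5)/6,.049));print(n,s,np.degrees(np.arctan2(s[1],s[0]))%360)
E
```

```text
0.7667 [ 0.3661651  -0.4126937   0.21052359] 0.00014383112117772316 (array([28.2 ,  4.41,  9.07]), array([-0.   , -0.001, -0.823]))
white [55.14774157  3.88930794] 4.034119376777136
blue [34.29014395 44.6008049 ] 52.44607341817501
yellow [-13.95928189  57.10680823] 103.73611671122444
red [-53.06047153  24.1389619 ] 155.5376432102876
green [-54.02511221 -26.78577218] 206.37231758888868
orange [-14.26859459 -58.62305496] 256.3204505184493
black [ 35.8732293  -46.23201558] 307.80928551080325
hub [ 0.62712096 -2.13360758] 286.37938953080527
```

The tooth angles match value 0 to within about 1°, so white is under the pointer. I need 3 clicks to red, a pause, then 1 more.

Call:
{"fn": "drive_tool", "kwargs": {"moves": [[3.5, 0.6, 1, 0, 0, -0.1], [7, 1.1, 2, 0, 0, -0.2], [10.5, 1.7, 3, 0, 0, -0.3], [14, 2.2, 4, 0, 0, -0.4], [17.6, 2.8, 5, 0, 0, -0.51], [21.2, 3.3, 6, 0, 0, -0.62], [24.7, 3.9, 7.5, 0, 0, -0.72], [28.2, 4.4, 9, 0, 0, -0.823]]}}

```text
time_s: 1.43
ee_pos: [0.5327, -0.1815, 0.1208]
ee_rot: [0.569, 0.822, 0.0, 0.0]
wrist_force: [0.2, -0.7, -0.1]
opening: 0.0002
```

```bash
cat > look.py <<'E'
import sys
from plant import sensors,viewer
from h import *
tag=sys.argv[1]
for n in sys.argv[2:]:
    c=viewer.camera_params(n);p,d=viewer.snapshot(n);p=p[:,:,::-1]
    cv2.imwrite(f'pics/{n}{tag}f.png',p)
    if n=='top': p=cv2.resize(p[165:275,255:375],None,fx=5,fy=5,interpolation=cv2.INTER_CUBIC)
    cv2.imwrite(f'pics/{n}{tag}.png',p)
    if n=='wrist': print('axis px',proj(c,[*A,.05]),'tcp px',proj(c,sensors.get_obs()['ee_pos']))
o=sensors.get_obs();print(round(o['time_s'],2),st(o['ee_pos']),o['ee_pos'][2],o['wrist_force'])
E
python3 look.py 1 wrist top; python3 - <<'E'
from plant import sensors
from h import *
o=sensors.get_obs();print(shift(o,-95,-48,40),shift(o,-62,-48,40))
E
```

```text
axis px [442.40916456 154.37126368] tcp px [286.6304528  279.64904341]
1.53 [-94.16512552 -46.5782608 ] 0.11804366286443069 [-0.00425558 -0.10438788  0.8331443 ]
(array([-0.18, -0.06,  7.8 ]), array([-0.003, -0.005,  0.001])) (array([-0.18,  3.24,  7.79]), array([-0.003, -0.005,  0.001]))
```

View pics/wrist1.png

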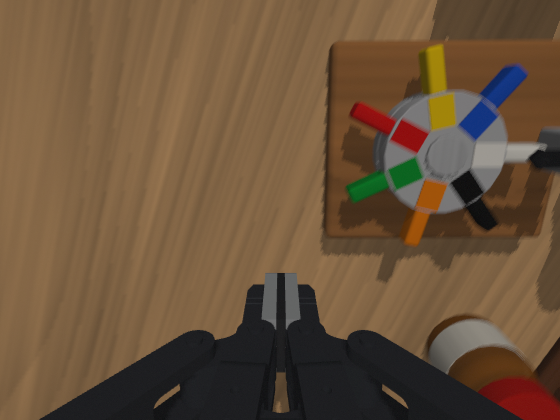

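View pics/top1.png

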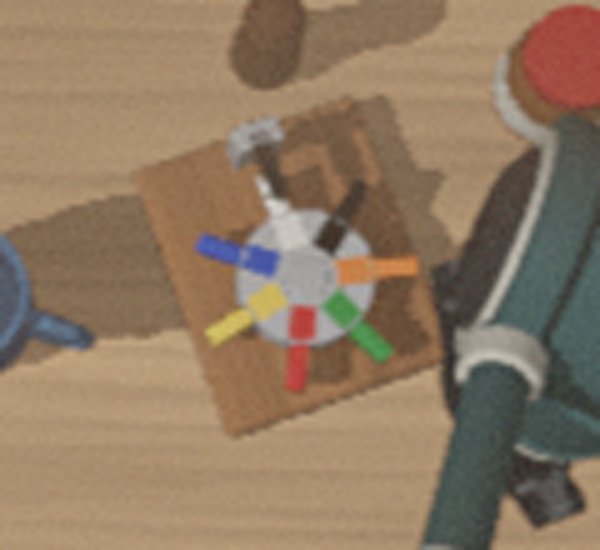

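The wrist view shows the hub at (447,155), 5 px from its projected position. The fingers are shut at (281,275), and the jar is at the lower right, around (490,350). I'll check the clearance from the wrist and camera to the jar before going down.

```bash
python3 - <<'E'
from plant import sensors,viewer
from h import *
o=sensors.get_obs();c=viewer.camera_params('wrist');t=viewer.camera_params('top')
print('cam',c['cam_to_world'][:3,3],'tcp',o['ee_pos'])
T=np.linalg.inv(c['cam_to_world']);z=(T@np.append(o['ee_pos'],1))[2];print('f',c['mtx'][0,0],'mm/px at tip',z/c['mtx'][0,0]*1000)
for n,u,v,h in [('jarcap',369,177,.085),('mill',309,169,.095),('mug',246,224,.085),('mughandle',270,233,.05)]: 
    p=ray(t,u,v,h);print(n,p,st(p))
E
```

```text
cam [ 0.50317167 -0.10063252  0.26014292] tcp [ 0.531811   -0.17829383  0.11804366]
f 364.4443226450747 mm/px at tip 0.44177751757705735
jarcap [ 0.71382027 -0.23756438  0.085     ] [  55.24818183 -166.22790337]
mill [ 0.72961938 -0.08083782  0.095     ] [125.30316762 -25.14237813]
mug [0.58476438 0.07796299 0.085     ] [ 45.75723021 174.54015176]
mughandle [0.5668892  0.01716824 0.05      ] [  7.59072032 123.95516644]
```

Clearances are fine. Descending outside the plate to a tip height of about 32 mm.

Call:
{"fn": "drive_tool", "kwargs": {"moves": [[-0.1, 0, 1.5, 0, 0, 0], [-0.1, 0, 3, 0, 0, 0], [-0.1, 0, 4.5, 0, 0, 0], [-0.1, 0, 6, 0, 0, 0], [-0.1, 0, 7.2, 0, 0, 0], [-0.1, 0, 8.3, 0, 0, 0], [-0.1, 0, 8.6, 0, 0, 0], [-0.1, 0, 8.6, 0, 0, 0]]}}

```text
time_s: 2.2
ee_pos: [0.5311, -0.184, 0.0342]
ee_rot: [0.571, 0.821, -0.0, -0.001]
wrist_force: [0.1, 0.9, 0.6]
opening: 0.0001
```

```bash
python3 look.py 2 wrist; python3 - <<'E'
from plant import sensors
from h import *
o=sensors.get_obs();print(shift(o,-58,-48,32))
E
```

```text
axis px [552.30260633 186.39128539] tcp px [281.65019404 295.33532892]
2.25 [-96.13751786 -52.19917257] 0.03510887554770016 [ 0.38912756  0.43838549 -0.0991647 ]
(array([0.44, 3.81, 0.31]), array([-0.   , -0.   , -0.006]))
```

View pics/wrist2.png

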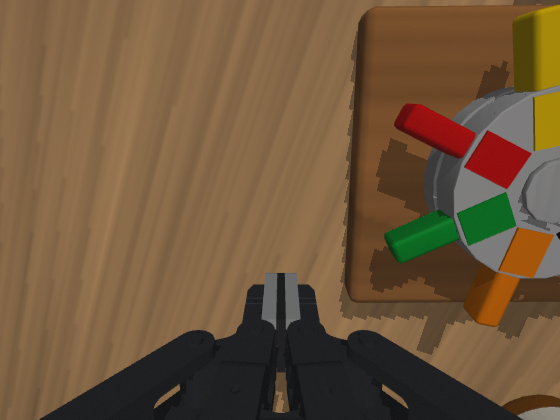

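Fingers at (281,285), outside the plate's near edge at about x=350 px. Green is the near tooth at (420,235). Moving in behind it.

Call:
{"fn": "drive_tool", "kwargs": {"moves": [[0, 0.5, 0.1, 0, 0, 0], [0, 1, 0.2, 0, 0, 0], [0.1, 1.6, 0.3, 0, 0, 0], [0.2, 2.2, 0.3, 0, 0, 0], [0.2, 2.8, 0.3, 0, 0, 0], [0.2, 3.4, 0.3, 0, 0, 0], [0.2, 3.8, 0.3, 0, 0, 0], [0.2, 3.8, 0.3, 0, 0, 0]]}}

```text
time_s: 2.92
ee_pos: [0.5684, -0.1686, 0.0325]
ee_rot: [0.571, 0.821, 0.0, 0.0]
wrist_force: [-0.2, -1.6, 0.0]
opening: -0.0001
```

```bash
python3 look.py 3 wrist; python3 - <<'E'
from plant import sensors
from h import *
o=sensors.get_obs();print(shift(o,-58,-48,32),shift(o,-58,-5,32))
E
```

```text
axis px [440.12805427 192.0686954 ] tcp px [278.6660452  292.81027962]
2.97 [-57.20151025 -50.28802458] 0.032355919555443216 [-0.05683556 -0.82280939 -0.62877117]
(array([ 0.23, -0.08,  0.04]), array([ 0.   ,  0.   , -0.005])) (array([ 4.53, -0.1 ,  0.03]), array([ 0.   ,  0.   , -0.005]))
```

View pics/wrist3.png

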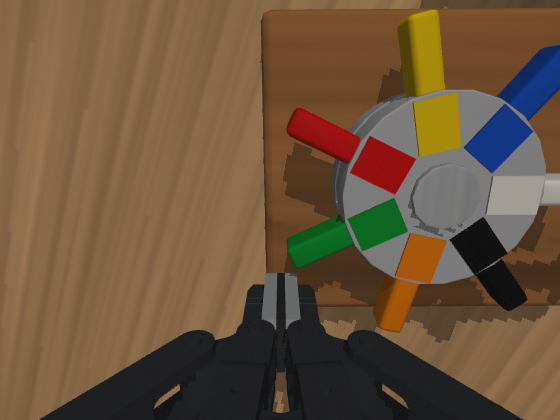

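The fingers sit just behind green, whose tip is at (300,262), and clear of orange at (392,325). Pushing gently.

Call:
{"fn": "drive_tool", "kwargs": {"moves": [[0.3, 0, 0, 0, 0, 0], [0.6, 0, 0, 0, 0, 0], [0.9, 0, 0, 0, 0, 0], [1.2, 0, 0, 0, 0, 0], [1.5, 0, 0, 0, 0, 0], [1.8, 0, 0, 0, 0, 0], [2.1, 0, 0, 0, 0, 0], [2.4, 0, 0, 0, 0, 0]]}}

```text
time_s: 3.63
ee_pos: [0.5561, -0.1474, 0.032]
ee_rot: [0.571, 0.821, -0.002, -0.002]
wrist_force: [-6.5, -5.6, 3.6]
opening: -0.0001
```

Call:
{"fn": "drive_tool", "kwargs": {"moves": [[0.3, 0, 0, 0, 0, 0], [0.6, 0, 0, 0, 0, 0], [0.9, 0, 0, 0, 0, 0], [1.2, 0, 0, 0, 0, 0], [1.5, 0, 0, 0, 0, 0], [1.8, 0, 0, 0, 0, 0], [2, 0, 0, 0, 0, 0], [2, 0, 0, 0, 0, 0]]}}

```text
time_s: 4.3
ee_pos: [0.5477, -0.1273, 0.0317]
ee_rot: [0.571, 0.821, -0.002, -0.003]
wrist_force: [-8.3, -2.5, 7.1]
opening: -0.0005
```

```bash
python3 look.py 4 wrist top; python3 - <<'E'
from plant import sensors
from h import *
o=sensors.get_obs();print(shift(o,-58,-5,32))
E
```

```text
axis px [437.3092946  307.13375169] tcp px [280.12247091 293.42686598]
4.4 [-61.32239856  -4.64450593] 0.03170882439953861 [-8.97093223 -2.89255008  6.50976209]
(array([-0.03,  0.33, -0.03]), array([-0.007, -0.003, -0.005]))
```

View pics/wrist4.png

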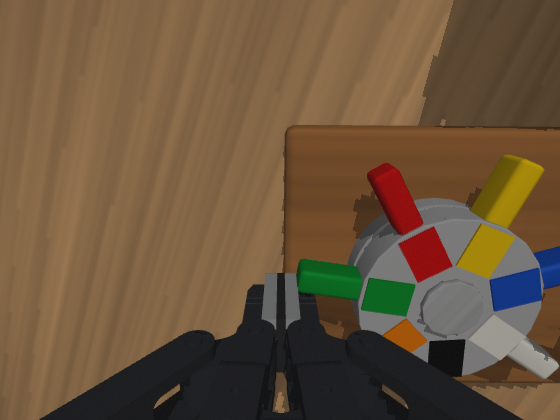

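View pics/top4.png

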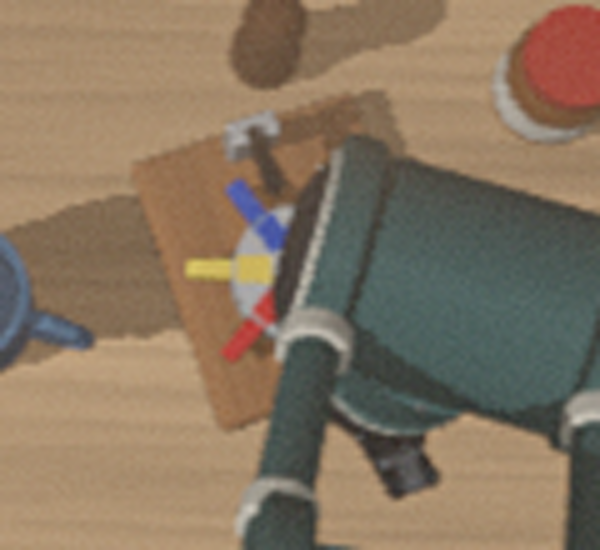

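The push has gone wrong. Green's end at (300,275) slipped past the pad's leading face and now bears on the pad's inner side. The tip is narrower than I assumed (about 14 mm, with the wider black part higher up), so I engaged too little. The 9 N outward force has nudged the stand a few millimetres. I'll back straight out and re-measure.

Call:
{"fn": "drive_tool", "kwargs": {"moves": [[0, -0.3, 0, 0, 0, 0], [0, -0.7, 0, 0, 0, 0], [0, -1.2, 0, 0, 0, 0], [0, -1.8, 0, 0, 0, 0], [0, -2.4, 0, 0, 0, 0], [0, -3, 0, 0, 0, 0], [0, -3.6, 0, 0, 0, 0], [0, -3.8, 0, 0, 0, 0]]}}

```text
time_s: 5.07
ee_pos: [0.515, -0.1411, 0.0321]
ee_rot: [0.571, 0.821, -0.0, -0.0]
wrist_force: [-0.3, -0.3, 0.5]
opening: -0.0003
```

Call:
{"fn": "drive_tool", "kwargs": {"moves": [[-1, 0, 0, 0, 0, 0], [-2, 0, 0, 0, 0, 0], [-3, 0, 0, 0, 0, 0], [-4, 0, 0, 0, 0, 0], [-4.7, 0, 0, 0, 0, 0], [-5.2, 0, 0, 0, 0, 0], [-5.2, 0, 0, 0, 0, 0], [-5.2, 0, 0, 0, 0, 0]]}}

```text
time_s: 5.73
ee_pos: [0.5343, -0.19, 0.0321]
ee_rot: [0.571, 0.821, 0.0, -0.0]
wrist_force: [0.8, 0.1, -0.2]
opening: 0.0001
```

```bash
python3 look.py 5 wrist top; python3 - <<'E'
from plant import viewer
c=viewer.camera_params('wrist');print(c['mtx'],c['cam_to_world'].round(3))
E
```

```text
axis px [558.52508974 168.93550839] tcp px [279.87156484 292.28339407]
5.83 [-96.07065191 -57.69062195] 0.032050264982483104 [-0.11456274 -0.02537318 -0.13629752]
[[364.44432265   0.         280.53144456]
 [  0.         364.44432265 217.40151954]
 [  0.           0.           1.        ]] [[ 0.938  0.329  0.111  0.505]
 [ 0.347 -0.888 -0.301 -0.111]
 [-0.001  0.321 -0.947  0.174]
 [ 0.     0.     0.     1.   ]]
```

View pics/wrist5.png

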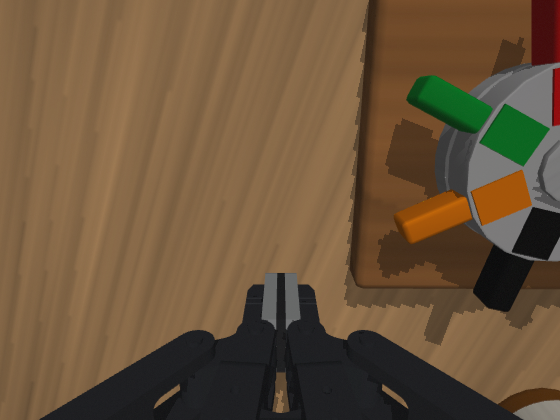

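View pics/top5.png

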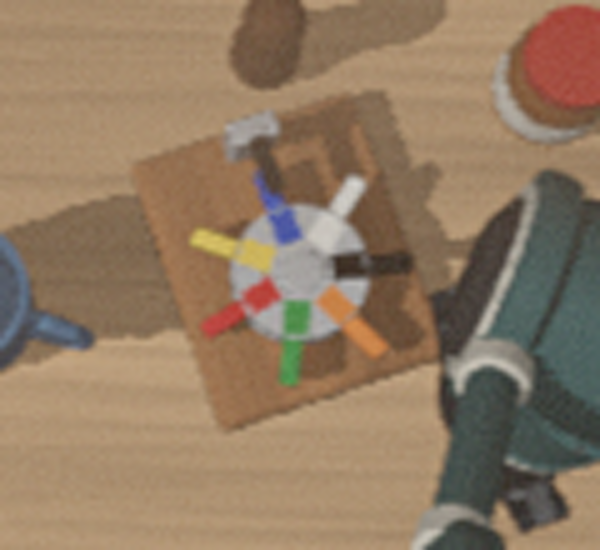

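It did click: blue is now under the pointer, with orange next at (425,215) in the wrist view. Re-measuring the stand.

```bash
cat > meas.py <<'E'
from plant import viewer
from h import *
c=viewer.camera_params('top');p,d=viewer.snapshot('top')
vv,uu=np.mgrid[0:420,0:560];K=c['mtx'];T=c['cam_to_world']
P=np.stack([(uu-K[0,2])/K[0,0]*d,(vv-K[1,2])/K[1,1]*d,d],-1)@T[:3,:3].T+T[:3,3]
hsv=cv2.cvtColor(p,cv2.COLOR_RGB2HSV)
base=(np.hypot(P[...,0]-.6045,P[...,1]+.1)<.066)&(abs(P[...,2]-.049)<.006)
col={'orange':(10,18),'yellow':(21,30),'green':(50,75),'blue':(110,128),'red':(0,5)}
# disc fit by hub-ish: tooth lines: fit axis by tooth tips circle
q=P[base][:,:2]*1000;cc=cv2.minEnclosingCircle(q.astype('float32'));print('teeth circle',cc)
b=(np.hypot(P[...,0]-.615,P[...,1]+.097)<.105)&(abs(P[...,2]-.0217)<.006)
q=P[b][:,:2]*1000;r=cv2.minAreaRect(q.astype('float32'));print('plate',r)
x,y=r[0];yaw=r[2]
if r[1][0]<r[1][1]: yaw-=90
yaw=(yaw+90)%180-90
a=np.radians(yaw);print('yaw',yaw,'axis',x-12.5*np.cos(a),y-12.5*np.sin(a))
E
python3 meas.py
```

```text
teeth circle ((606.9686279296875, -98.30970001220703), 59.88184356689453)
plate ((628.6498413085938, -90.89549255371094), (177.0482177734375, 129.89833068847656), 20.046892166137695)
yaw 20.046892166137695 axis 616.9071864453418 -95.18035623445355
```

```bash
sed -i 's/^A=.*/A=np.array([.6069,-.0984]);YAW=np.radians(20.4)/' h.py; python3 - <<'E'
from plant import sensors
from h import *
o=sensors.get_obs();print(st(o['ee_pos']),shift(o,-49,-49,33),shift(o,-49,-2,33))
E
```

```text
[-100.07129419  -59.70605881] (array([ 1.07,  5.11, -0.09]), array([-0.   , -0.001, -0.001])) (array([ 5.77,  5.1 , -0.09]), array([-0.   , -0.001, -0.001]))
```

Call:
{"fn": "drive_tool", "kwargs": {"moves": [[0.3, 0.7, -0.1, 0, 0, 0], [0.5, 1.5, -0.1, 0, 0, 0], [0.7, 2.3, -0.1, 0, 0, 0], [0.8, 3.1, -0.1, 0, 0, 0], [0.9, 3.9, -0.1, 0, 0, 0], [0.9, 4.6, -0.1, 0, 0, 0], [0.9, 5.1, -0.1, 0, 0, 0], [0.9, 5.1, -0.1, 0, 0, 0]]}}

```text
time_s: 6.55
ee_pos: [0.5804, -0.1631, 0.0334]
ee_rot: [0.571, 0.821, 0.0, 0.0]
wrist_force: [1.3, 0.1, -0.2]
opening: -0.0001
```

```bash
python3 look.py 6 wrist; python3 - <<'E'
from plant import sensors
from h import *
o=sensors.get_obs();print(shift(o,-49,-2,33))
E
```

```text
axis px [414.05628988 189.40582521] tcp px [278.27881988 292.79976561]
6.6 [-48.21421166 -51.29343877] 0.033245115040865705 [ 0.2004336   0.96647008 -0.34700555]
(array([ 4.93, -0.08,  0.02]), array([ 0.,  0., -0.]))
```

View pics/wrist6.png

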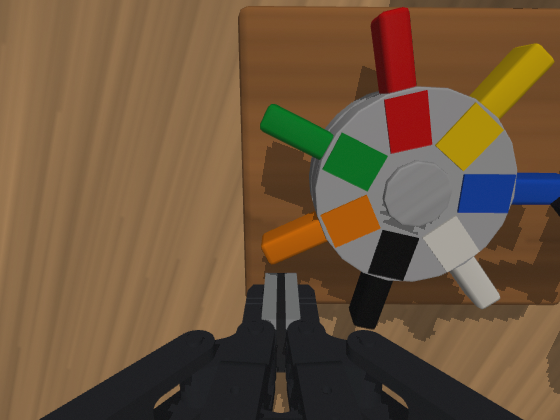

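The pads (263–297 px) now fully overlap the orange tooth, which spans 262–325. Pushing.

Call:
{"fn": "drive_tool", "kwargs": {"moves": [[0.3, 0, 0, 0, 0, 0], [0.6, 0, 0, 0, 0, 0], [0.9, 0, 0, 0, 0, 0], [1.2, 0, 0, 0, 0, 0], [1.5, 0, 0, 0, 0, 0], [1.8, 0, 0, 0, 0, 0], [2.1, 0, 0, 0, 0, 0], [2.4, 0, 0, 0, 0, 0]]}}

```text
time_s: 7.27
ee_pos: [0.5706, -0.1406, 0.0334]
ee_rot: [0.571, 0.821, 0.0, 0.0]
wrist_force: [-0.5, -1.5, 0.3]
opening: -0.0001
```

```bash
python3 look.py 7 wrist
```

```text
axis px [409.97778217 252.91942859] tcp px [279.93930864 291.89346749]
7.32 [-48.82842022 -26.2415823 ] 0.033278017700310254 [-0.88026684  0.0489101   0.47638749]
```

View pics/wrist7.png

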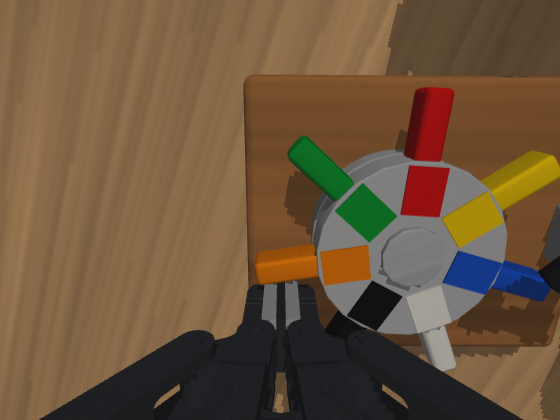

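Forces are low (about 1 N) and the tooth is riding on the front of the pad. Continuing past the front point.

Call:
{"fn": "drive_tool", "kwargs": {"moves": [[0.3, 0, 0, 0, 0, 0], [0.6, 0, 0, 0, 0, 0], [0.9, 0, 0, 0, 0, 0], [1.2, 0, 0, 0, 0, 0], [1.5, 0, 0, 0, 0, 0], [1.8, 0, 0, 0, 0, 0], [2.1, 0, 0, 0, 0, 0], [2.3, 0, 0, 0, 0, 0]]}}

```text
time_s: 7.98
ee_pos: [0.5622, -0.1189, 0.0331]
ee_rot: [0.571, 0.821, -0.0, -0.0]
wrist_force: [-1.0, -1.1, 0.5]
opening: 0.0001
```

```bash
python3 look.py 8 wrist
```

```text
axis px [404.24856104 307.01493813] tcp px [280.06471458 292.98476052]
8.03 [-49.03378919  -3.55666671] 0.03314076589898754 [-0.6822861   0.12078841  0.08044011]
```

View pics/wrist8.png

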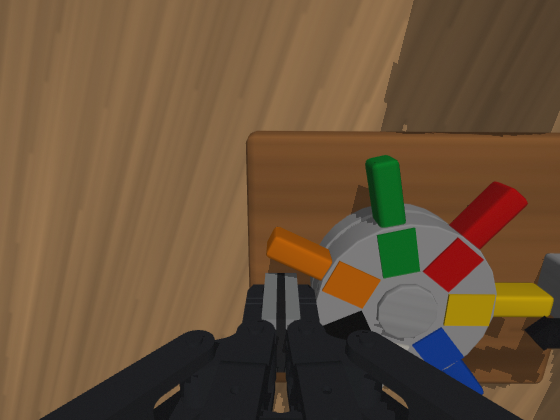

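Yellow is now under the pointer at (500,300). The orange tooth is drawn ahead of the finger. Backing out and returning for the third click.

Call:
{"fn": "drive_tool", "kwargs": {"moves": [[0, -0.6, 0, 0, 0, 0], [0, -1.5, 0, 0, 0, 0], [0, -2.5, 0, 0, 0, 0], [0, -3.3, 0, 0, 0, 0], [-1.2, -3.3, 0, 0, 0, 0], [-2.6, -3.3, 0, 0, 0, 0], [-4, -3.3, 0, 0, 0, 0], [-4.7, -3.3, 0, 0, 0, 0]]}}

```text
time_s: 8.7
ee_pos: [0.5499, -0.1778, 0.034]
ee_rot: [0.572, 0.82, 0.0, 0.001]
wrist_force: [0.1, 0.2, 0.6]
opening: -0.0001
```

```bash
python3 look.py 9 wrist top; python3 meas.py; python3 - <<'E'
from plant import sensors
from h import *
o=sensors.get_obs();print(shift(o,-49,-50,33))
E
```

```text
axis px [510.00706289 179.94296971] tcp px [280.39432974 294.43363947]
8.8 [-81.22144719 -53.77933993] 0.033720345712285646 [0.42962065 0.09407762 0.43874842]
teeth circle ((606.9141845703125, -98.34992218017578), 59.84267807006836)
plate ((628.4987182617188, -90.82096099853516), (177.0146484375, 129.9566650390625), 19.940147399902344)
yaw 19.940147399902344 axis 616.7481008770167 -95.0839401303556
(array([0.27, 3.26, 0.04]), array([ 0.   ,  0.   , -0.003]))
```

View pics/top9.png

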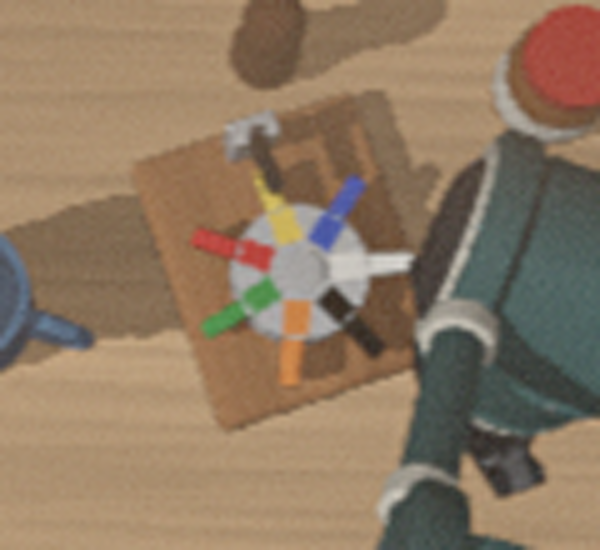

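Yellow is under the pointer, and the stand did not move this time (circle centre 606.9, -98.3). Going in behind the black tooth.

Call:
{"fn": "drive_tool", "kwargs": {"moves": [[0.1, 0.5, 0, 0, 0, 0], [0.2, 1, 0, 0, 0, 0], [0.2, 1.5, 0, 0, 0, 0], [0.2, 2, 0, 0, 0, 0], [0.2, 2.5, 0, 0, 0, 0], [0.2, 3, 0, 0, 0, 0], [0.2, 3.25, 0, 0, 0, 0], [0.2, 3.25, 0, 0, 0, 0]]}}

```text
time_s: 9.52
ee_pos: [0.5786, -0.1614, 0.0334]
ee_rot: [0.571, 0.821, 0.0, 0.0]
wrist_force: [0.5, 0.3, 0.2]
opening: 0.0001
```

```bash
python3 look.py 10 wrist; python3 - <<'E'
from plant import sensors
from h import *
o=sensors.get_obs();print(shift(o,-49,-3,33))
E
```

```text
axis px [416.37989051 195.32816387] tcp px [278.97448224 293.00721549]
9.57 [-48.987073   -49.18535672] 0.03329428135032397 [-0.62657972 -0.00928959 -0.00450728]
(array([ 4.62, -0.  ,  0.03]), array([ 0.,  0., -0.]))
```

View pics/wrist10.png

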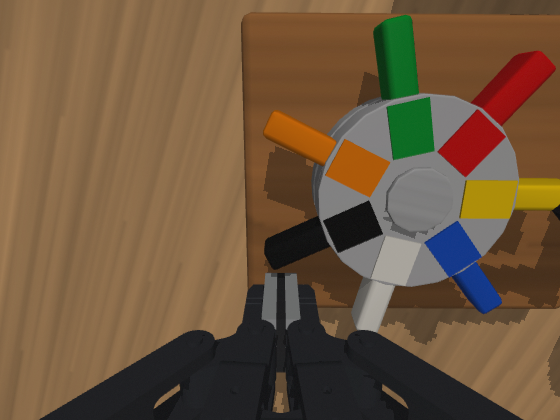

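The pads are behind the black tooth at (290,250), with good overlap. Making click 3.

Call:
{"fn": "drive_tool", "kwargs": {"moves": [[0.3, 0, 0, 0, 0, 0], [0.6, 0, 0, 0, 0, 0], [0.9, 0, 0, 0, 0, 0], [1.2, 0, 0, 0, 0, 0], [1.5, 0, 0, 0, 0, 0], [1.8, 0, 0, 0, 0, 0], [2.1, 0, 0, 0, 0, 0], [2.4, 0, 0, 0, 0, 0]]}}

```text
time_s: 10.23
ee_pos: [0.5694, -0.1389, 0.0333]
ee_rot: [0.571, 0.821, 0.0, 0.0]
wrist_force: [0.6, -2.1, -0.1]
opening: -0.0001
```

Call:
{"fn": "drive_tool", "kwargs": {"moves": [[0.3, 0, 0, 0, 0, 0], [0.6, 0, 0, 0, 0, 0], [0.9, 0, 0, 0, 0, 0], [1.2, 0, 0, 0, 0, 0], [1.5, 0, 0, 0, 0, 0], [1.8, 0, 0, 0, 0, 0], [2.1, 0, 0, 0, 0, 0], [2.2, 0, 0, 0, 0, 0]]}}

```text
time_s: 10.9
ee_pos: [0.5616, -0.1182, 0.0332]
ee_rot: [0.571, 0.821, 0.0, -0.0]
wrist_force: [0.4, 0.1, -0.7]
opening: 0.0001
```

Call:
{"fn": "drive_tool", "kwargs": {"moves": [[0, -0.6, 0, 0, 0, 0], [0, -1.5, 0, 0, 0, 0], [0, -2.5, 0, 0, 0, 0], [0, -3.3, 0, 0, 0, 0], [-1.2, -3.3, 0, 0, 0, 0], [-2.6, -3.3, 0, 0, 0, 0], [-4, -3.3, 0, 0, 0, 0], [-4.7, -3.3, 0, 0, 0, 0]]}}

```text
time_s: 11.57
ee_pos: [0.5491, -0.177, 0.034]
ee_rot: [0.572, 0.82, 0.0, 0.001]
wrist_force: [-0.1, -0.1, -0.5]
opening: -0.0006
```

```bash
python3 look.py 11 top; python3 meas.py; python3 - <<'E'
from plant import sensors
from h import *
o=sensors.get_obs();print(shift(o,-49,-50,33))
E
```

```text
11.62 [-81.43926511 -54.15166644] 0.03402342327178218 [ 0.87550586 -0.42899155 -0.02279007]
teeth circle ((606.5903930664062, -98.3418960571289), 59.460601806640625)
plate ((628.0263061523438, -90.86833190917969), (176.41070556640625, 129.4234619140625), 19.838420867919922)
yaw 19.838420867919922 axis 616.2681385307881 -95.1104415474847
(array([0.29, 3.27, 0.08]), array([ 0.001,  0.001, -0.003]))
```

View pics/top11.png

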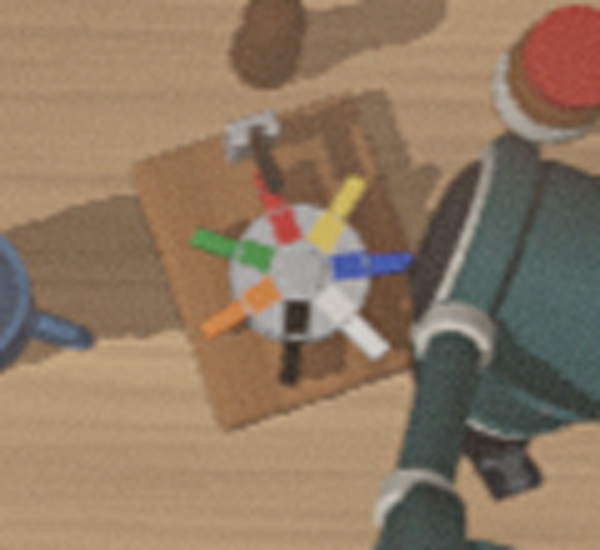

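Red is home under the pointer at (270,195). I'll let it settle for about 1.3 s with nothing touching it, then go in behind the white tooth.

Call:
{"fn": "drive_tool", "kwargs": {"moves": [[0, 0, 0, 0, 0, 0], [0, 0, 0, 0, 0, 0], [0, 0, 0, 0, 0, 0], [0, 0, 0, 0, 0, 0], [0, 0, 0, 0, 0, 0], [0, 0, 0, 0, 0, 0], [0, 0, 0, 0, 0, 0], [0, 0, 0, 0, 0, 0]]}}

```text
time_s: 12.33
ee_pos: [0.5472, -0.174, 0.0333]
ee_rot: [0.571, 0.821, 0.0, 0.0]
wrist_force: [-0.6, 0.7, -0.7]
opening: -0.0
```

Call:
{"fn": "drive_tool", "kwargs": {"moves": [[0, 0, 0, 0, 0, 0], [0, 0, 0, 0, 0, 0], [0, 0, 0, 0, 0, 0], [0, 0, 0, 0, 0, 0], [0, 0, 0, 0, 0, 0], [0, 0, 0, 0, 0, 0], [0, 0, 0, 0, 0, 0], [0, 0, 0, 0, 0, 0]]}}

```text
time_s: 13.0
ee_pos: [0.5472, -0.1742, 0.0333]
ee_rot: [0.571, 0.821, 0.0, -0.0]
wrist_force: [-0.6, -0.1, 0.3]
opening: 0.0001
```

Call:
{"fn": "drive_tool", "kwargs": {"moves": [[0.1, 0.5, 0, 0, 0, 0], [0.2, 1, 0, 0, 0, 0], [0.2, 1.5, 0, 0, 0, 0], [0.2, 2, 0, 0, 0, 0], [0.2, 2.5, 0, 0, 0, 0], [0.2, 3, 0, 0, 0, 0], [0.2, 3.25, 0, 0, 0, 0], [0.2, 3.25, 0, 0, 0, 0]]}}

```text
time_s: 13.67
ee_pos: [0.5778, -0.1608, 0.0333]
ee_rot: [0.571, 0.821, 0.0, 0.0]
wrist_force: [-0.9, -0.2, 0.2]
opening: -0.0001
```

```bash
python3 look.py 12 wrist; python3 - <<'E'
from plant import sensors
from h import *
o=sensors.get_obs();print(shift(o,-49,-3,33))
E
```

```text
axis px [417.6614506  197.77117015] tcp px [278.98648149 292.97920106]
13.72 [-49.53292848 -48.26914284] 0.03325191237194984 [-0.28508601 -0.43271049  1.21804268]
(array([4.53, 0.05, 0.02]), array([-0.   ,  0.   , -0.001]))
```

View pics/wrist12.png

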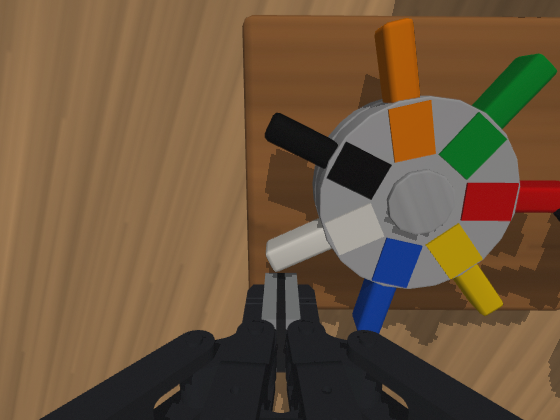

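Red is still under the pointer at (535,195), and the pads are behind the white tooth at (290,250). Making the last click.

Call:
{"fn": "drive_tool", "kwargs": {"moves": [[0.3, 0, 0, 0, 0, 0], [0.6, 0, 0, 0, 0, 0], [0.9, 0, 0, 0, 0, 0], [1.2, 0, 0, 0, 0, 0], [1.5, 0, 0, 0, 0, 0], [1.8, 0, 0, 0, 0, 0], [2.1, 0, 0, 0, 0, 0], [2.4, 0, 0, 0, 0, 0]]}}

```text
time_s: 14.38
ee_pos: [0.5685, -0.138, 0.0333]
ee_rot: [0.571, 0.821, 0.0, -0.0]
wrist_force: [-0.2, -0.6, -0.3]
opening: -0.0002
```

Call:
{"fn": "drive_tool", "kwargs": {"moves": [[0.3, 0, 0, 0, 0, 0], [0.6, 0, 0, 0, 0, 0], [0.9, 0, 0, 0, 0, 0], [1.2, 0, 0, 0, 0, 0], [1.5, 0, 0, 0, 0, 0], [1.8, 0, 0, 0, 0, 0], [2.1, 0, 0, 0, 0, 0], [2.1, 0, 0, 0, 0, 0]]}}

```text
time_s: 15.05
ee_pos: [0.561, -0.1182, 0.0332]
ee_rot: [0.571, 0.821, 0.0, -0.0]
wrist_force: [-0.1, 0.9, -0.3]
opening: -0.0003
```

Call:
{"fn": "drive_tool", "kwargs": {"moves": [[0, -0.6, 0, 0, 0, 0], [0, -1.5, 0, 0, 0, 0], [0, -2.5, 0, 0, 0, 0], [0, -3.5, 0, 0, 0, 0], [0, -4.5, 0, 0, 0, 0], [0, -5.5, 0, 0, 0, 0], [0, -6.5, 0, 0, 0, 0], [0, -7, 0, 0, 0, 0]]}}

```text
time_s: 15.72
ee_pos: [0.4938, -0.1436, 0.0331]
ee_rot: [0.571, 0.821, -0.0, -0.001]
wrist_force: [-0.0, 0.4, 0.1]
opening: -0.0003
```

Call:
{"fn": "drive_tool", "kwargs": {"moves": [[0, -0.5, -1, 0, 0, 0], [0, -1, -2.5, 0, 0, 0], [-0.5, -1, -4, 0, 0, 0], [-2, -1, -5.5, 0, 0, 0], [-4, -1, -7, 0, 0, 0], [-6, -1, -8, 0, 0, 0], [-8, -1, -9, 0, 0, 0], [-9, -1, -9, 0, 0, 0]]}}

```text
time_s: 16.38
ee_pos: [0.5204, -0.234, 0.1272]
ee_rot: [0.571, 0.821, 0.0, 0.004]
wrist_force: [0.1, -0.1, 0.6]
opening: -0.0001
```

```bash
python3 look.py 13 top wrist side; python3 meas.py
```

```text
axis px [512.2486725   65.63231152] tcp px [278.32614096 286.87815105]
16.53 [-130.19090024  -93.23738915] 0.12319890818285137 [-0.26309359  0.02861324 -0.36652452]
teeth circle ((606.2351684570312, -98.44561767578125), 59.341392517089844)
plate ((628.55029296875, -90.90817260742188), (177.22860717773438, 130.36276245117188), 20.174686431884766)
yaw 20.174686431884766 axis 616.817224397875 -95.219216786173
```

View pics/top13.png

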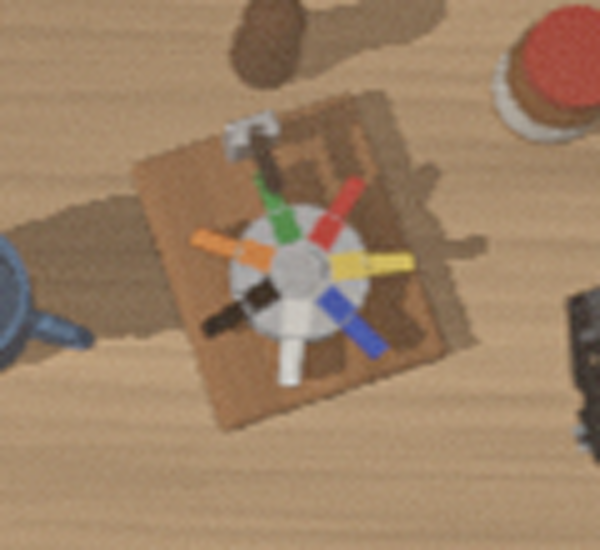

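View pics/top13f.png

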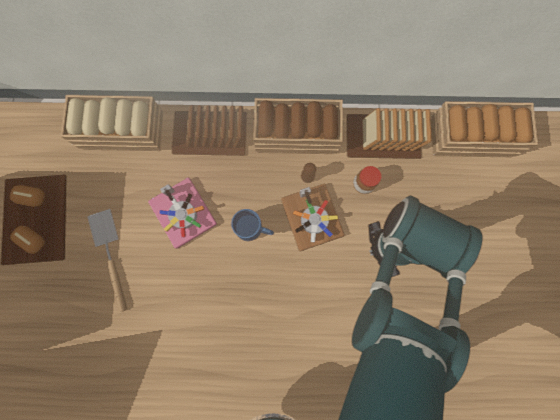

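Green rests under the pointer at (268,195), and the jar, mug, mill, spatula and bowl look unmoved. I'll hold still briefly, then hand in.

Call:
{"fn": "drive_tool", "kwargs": {"moves": [[0, 0, 0, 0, 0, 0], [0, 0, 0, 0, 0, 0], [0, 0, 0, 0, 0, 0], [0, 0, 0, 0, 0, 0], [0, 0, 0, 0, 0, 0], [0, 0, 0, 0, 0, 0], [0, 0, 0, 0, 0, 0], [0, 0, 0, 0, 0, 0]]}}

```text
time_s: 17.25
ee_pos: [0.5176, -0.231, 0.1233]
ee_rot: [0.571, 0.821, 0.0, 0.0]
wrist_force: [0.5, 0.2, -0.1]
opening: -0.0002
```

```bash
python3 -c "
from plant import order
print(order.close_job())"
```

```text
the job is handed in; nothing more can be done
None
```

The wheel now rests with green under the black pointer, but my first flick slid the stand about 4.5 mm. I turned it from white through blue and yellow to red, left red settled for about 1.3 s untouched, then flicked once more to green. I handed the job in at about 17 s.

**Last checks:** The top view shows green at the pointer and the gripper well clear of the stand. The jar, mug, mill, spatula and bowl look unmoved by eye; I did not measure them.

**What went wrong:** On the first click I engaged the tooth too shallowly. It slipped onto the side of the fingertip and pushed back with about 9 N, which moved the stand. I did not move it back. I went in deeper for the other three clicks, and the readings I took during them stayed around 1–2 N. The wheel centre then held within about 1 mm.

**A check that disagreed:** When I repeated the plate-outline measurement after the first click, it was off, probably because it picked up the pepper mill. I used the circle through the teeth to locate the wheel instead.

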